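# Stock the sampling caddy

### The job

Stock the grey sampling caddy: stand the yellow-capped jar in the yellow cup and the blue-capped jar in the blue cup, setting them down upright without dropping them, and feed the two clean white filter cartridges into the white tube, coloured end up, the green-ended one first and the red-ended one on top of it. Leave the white-capped jar and the brown used cartridge standing where they are.

Things in the scene. Friction and masses are not known exactly. Their poses are not given: they have to be found in the camera images.
- caddy: light grey tray fixed to the bench, 136 (its x) by 360 mm (its y), walls 30 mm high, 4 mm thick, floor 4 mm; a low black handle, 29 mm high, 25 mm out from each short end. Two cups and a tube stand in it at y = -112, 0, +112 mm, in any order. Origin: centre of its underside; its x points away from the robot within 12 degrees. Beaker, black box and bottle (to 150 mm tall) stand clear of the work
- well_yellow: yellow round cup fixed in one of the caddy's three places, outside 82 mm, inside 74 mm diameter, 26 mm high, inner floor 4 mm above its origin. Origin: centre of its underside (4 mm above the bench), z up. For the yellow-capped jar, which has 12 mm play all round
- well_blue: blue round cup fixed in one of the caddy's three places, outside 82 mm, inside 74 mm diameter, 26 mm high, inner floor 4 mm above its origin. Origin: centre of its underside (4 mm above the bench), z up. For the blue-capped jar, which has 12 mm play all round
- tube: white upright tube fixed in the caddy, closed at the bottom, open at the top, 85 mm high; inside 41 mm wide, flaring over the top 21 mm to 60 mm (66 mm outside); inner floor 5 mm above its origin. Origin: centre of its underside (4 mm above the bench), z up. A cartridge let go in the mouth slides down by itself; two stacked cartridges stand 30 mm proud of the mouth
- jar_yellow: round amber jar, 50 mm diameter, 82 mm tall, yellow screw cap (top 22 mm, same 50 mm diameter), white paper band round the body; about 150 g; stands upright on the bench. Origin: centre of its underside, z up. Goes into the yellow cup
- jar_blue: round amber jar, 50 mm diameter, 82 mm tall, blue screw cap (top 22 mm, same 50 mm diameter), white paper band round the body; about 150 g; stands upright on the bench. Origin: centre of its underside, z up. Goes into the blue cup
- jar_white: round amber jar, 50 mm diameter, 82 mm tall, white screw cap (top 22 mm, same 50 mm diameter), white paper band round the body; about 150 g; stands upright on the bench. Origin: centre of its underside, z up. Stays where it is
- cart_green: round filter cartridge, 30 mm diameter, 55 mm tall, white body with a green top end (11 mm) and a green stripe near the foot; about 60 g; stands on the bench, coloured end up. Origin: centre of its underside, z up. Goes into the tube first (bottom)
- cart_red: round filter cartridge, 30 mm diameter, 55 mm tall, white body with a red top end (11 mm) and a red stripe near the foot; about 60 g; stands on the bench, coloured end up. Origin: centre of its underside, z up. Goes into the tube second (on top)
- cart_used: round filter cartridge, 30 mm diameter, 55 mm tall, dark brown stained body with a lighter brown top end (11 mm) and a lighter brown stripe near the foot (a used one); about 60 g; stands on the bench, coloured end up. Origin: centre of its underside, z up. Stays where it is
There are look-alikes about, which are no part of the job. Leave any black or turquoise look-alike of the jar_blue alone.

How it is judged (in metres and radians):
At the end, for the whole second after the job is handed in: Both jars upright on the floors of their cups (within 16 mm); in the tube the green cartridge at the bottom (base under 20 mm up) and the red one on it (base 50 to 75 mm up), within 14 and 16 mm of the axis; white-capped jar and used cartridge upright, moved under 30 mm; all released, at rest (horizontal distance between jar_yellow and well_yellow below 0.016 m and z of jar_yellow in the frame of well_yellow below 0.01 m and angle between each of jar_yellow, jar_blue, jar_white, cart_used's own z axis and vertical below 0.15 rad and horizontal distance between jar_blue and well_blue below 0.016 m and z of jar_blue in the frame of well_blue below 0.01 m and horizontal distance between cart_green and tube below 0.014 m and z of cart_green in the frame of tube between -0.005 and 0.02 m and angle between each of cart_green, cart_red's own z axis and vertical below 0.35 rad and horizontal distance between cart_red and tube below 0.016 m and z of cart_red in the frame of tube between 0.05 and 0.075 m and distance of each of jar_white, cart_used from where it was at the start of the episode below 0.03 m and linear speed of each of jar_yellow, jar_blue, jar_white, cart_green, cart_red, cart_used below 0.03 m/s and contact force between each of jar_yellow, jar_blue, jar_white, cart_green, cart_red, cart_used and the fingers below 0.05 N); the robot touches nothing.
It fails at once if the white-capped jar or the used brown cartridge is shifted more than 30 mm or tipped (distance of any of jar_white, cart_used from where it was at the start of the episode above 0.03 m or angle between any of jar_white, cart_used's own z axis and vertical above 0.6 rad).
It fails at once if the yellow-capped jar is tipped over or dropped (falling free with its base more than 45 mm above the bench) (angle between jar_yellow's own z axis and vertical above 0.8 rad or (height (world z) of jar_yellow above 0.045 m and linear speed of jar_yellow above 0.3 m/s and contact force between jar_yellow and anything else below 0.01 N)).
It fails at once if the blue-capped jar is tipped over or dropped (falling free with its base more than 45 mm above the bench) (angle between jar_blue's own z axis and vertical above 0.8 rad or (height (world z) of jar_blue above 0.045 m and linear speed of jar_blue above 0.3 m/s and contact force between jar_blue and anything else below 0.01 N)).
It also fails if it takes over 96 s, if anything falls off the work surface, if the arm or the gripper's body presses on something with over 40 N, if the wrist force passes 120 N, or if a joint passes its speed limit or range.

### The arm

A 6-joint arm with a two-finger parallel gripper is mounted at the origin on the work surface. World frame = base frame: x ahead of the robot, y to its left, z up, the work surface at z = 0. Lengths are in m, angles in degrees, forces in N, time in s.
With the tool pointing down it reaches from about 0.4 to 0.825 m from the base axis. Payload 7 kg.
Tool frame: the origin (TCP) lies on the centre line of the jaws, within the pads' length; the fingertips stand 8 mm ahead of it and the grasp point (between the pads) lies 11 mm behind it; z points along the fingers, y is the line along which they close (so a half turn about z gives the same grasp; the last joint's range is limited). The gripper opens to 88 mm and grips with 3 to 60 N. Pads are 19 mm wide; open, the fingers measure 130 mm over their backs; the gripper's body (78 mm by 193 mm) begins 47 mm behind the grasp point.
Start: joints at [-58.207, 20.546, 0.682, 0, -70.136, -16.507], TCP at [0.178, -0.651, 0.209] pointing down, gripper open.
Joint ranges: [-176.03, 176.03], [-82.01, 121.73], [-58.28, 71.71], [-173.87, 95.51], [-174.79, -0.11], [-173.66, 173.66]. Speed limits (degrees/s): [136.94, 136.94, 172.46, 180, 180, 180].

### API

Orientations are given as [roll, pitch, yaw] about the fixed x, y, z axes, in that order (R = Rz(yaw) Ry(pitch) Rx(roll)).
In Python, from plant import r gives the robot as it stands.
- The arm moves only by the tool carry_out, never from a script. Its argument "targets" is a list of rows, each a list of 6 numbers: the shift along the tool's x, y, z scaled (see below), then the turn, a rotation vector about the tool's x, y, z scaled (see below). A call has 1 to 5 rows; each row shifts and turns the commanded pose from where the row before left it, along the tool's axes as they then stand; what a row does not reach is not made up. The controller multiplies each number of a shift by 0.5 m and each number of a turn by 60 degrees. A row lasts 1/8 s, in which the tool goes at most 62.5 mm and 10.7 degrees, less where a joint would pass 70% of its speed; a pose out of reach is approached as far as the arm can. A call with a number of a shift or a turn outside -1 to 1 is refused whole. A call with a gripper value outside its range is refused whole. "hand" is the opening, from 0 (shut) to 1 (fully open), set as the call begins (left out, the last holds). The fingers move at their own pace and stop on an object; "squeeze" is the grip in N (left out, the last holds). Time passes only in rows, so rows that do not move let the fingers close. It gives the time, the measured TCP pose, the force, the opening and the grip force at its end, in the units of the state.
- r.get_state(): the state, without advancing time (a new reading comes with each control period).
- r.capture(name): name is "scene" or "top" or "wrist"; returns the picture (420x560x3 uint8, red, green, blue); there is no depth.
- r.camera_info(name): a dict with "K" (3x3 intrinsics, pixels), "distortion" ([k1, k2, p1, p2, k3] as OpenCV has them; the pictures are not rectified), "eye" and "attitude" of the camera in the world. Camera axes: x right, y down, z forward; pixel columns grow to the right and rows downward; lengths in m; the calibration is good to about 2 mm. A picture is of the moment at which its call begins: read the wrist's pose just before it. camera_info takes no time and is no camera call; for the wrist camera it gives the pose at the moment of the call.
- r.close_job(): hands the job in; it is judged then, once.
The state is a dict: "time_s": time; "joints": joint angles; "qd": joint speeds; "joint_torque": joint torques, N m; "tcp_pos": TCP position; "eef_rot": TCP orientation; "contact_force": force on the tool from outside, world axes, zero at the start; "moment": the same for the moment, N m; "gripper_width": finger opening in m; "gripper_force": force on a finger pad.
Only numpy, scipy, OpenCV 4.12 (cv2) and the standard library are available. Lean on these libraries where they do the work, as an engineer would, in place of code of your own. Each camera call takes 0.05 s, during which the arm holds its last target. There are 200 camera calls.

## Working session

There is one attempt and no reset: what is moved stays moved. The work goes in short steps, Python scripts to look and compute and a tool call to move; the robot and the scene stay as the last step left them, time stands still between calls to the robot, and variables do not carry over. Pictures are saved under pics/ and viewed, at most 14 in all, crops included, and the job is handed in when it is done.

Besides the shell and the picture viewer there is one more tool, called after "Call:" as name(argument=value, ...), one argument or row to a line, values as JSON. carry_out: Moves the arm, as the interface text tells. Its arguments: {"type":"object","properties":{"targets":{"type":"array","items":{"type":"array","items":{"type":"number","minimum":-1,"maximum":1}}},"hand":{"type":"number"},"squeeze":{"type":"number"}},"required":["targets"]}

```bash
mkdir -p pics; python3 - <<'E'
from plant import r
import cv2,numpy as np
s=r.get_state();print({k:np.round(v,3).tolist() for k,v in s.items()})
for n in("scene","top"):
    i=r.camera_info(n);print(n,{k:np.round(v,4).tolist() for k,v in i.items()})
    cv2.imwrite(f"pics/{n}0.png",cv2.resize(r.capture(n)[:,:,::-1],(800,600),interpolation=cv2.INTER_CUBIC))
print(r.camera_info("wrist"))
E
```

```text
{'time_s': 0.0, 'joints': [-58.208, 20.59, 0.633, -0.018, -70.137, -16.506], 'qd': [-0.067, -0.023, -0.085, 0.044, -0.076, 0.047], 'joint_torque': [-0.001, -58.272, 29.306, 6.998, 0.007, -0.0], 'tcp_pos': [0.178, -0.651, 0.208], 'eef_rot': [179.905, -0.01, -164.719], 'contact_force': [-0.309, -0.679, 0.315], 'moment': [0.008, 0.012, -0.014], 'gripper_force': 0.0, 'gripper_width': 0.088}
scene {'K': [[419.2869, 0.0, 275.6661], [0.0, 419.2869, 209.6824], [0.0, 0.0, 1.0]], 'distortion': [-0.0965, 0.0, 0.0, 0.0, 0.0], 'eye': [1.1527, -0.2228, 0.6087], 'attitude': [-131.0235, -1.2296, 70.5402]}
top {'K': [[400.0643, 0.0, 280.8111], [0.0, 400.0643, 215.0228], [0.0, 0.0, 1.0]], 'distortion': [-0.0999, 0.0, 0.0, 0.0, 0.0], 'eye': [0.3826, -0.0029, 0.9409], 'attitude': [-171.0051, -0.0589, -90.7114]}
{'K': array([[343.70001546,   0.        , 275.93422338],
       [  0.        , 343.70001546, 213.2892061 ],
       [  0.        ,   0.        ,   1.        ]]), 'distortion': array([-0.02419147,  0.        ,  0.        ,  0.        ,  0.        ]), 'eye': array([ 0.10591941, -0.67148576,  0.3825361 ]), 'attitude': array([ 1.63683224e+02, -5.16150214e-02,  1.05328347e+02])}
```

View pics/scene0.png

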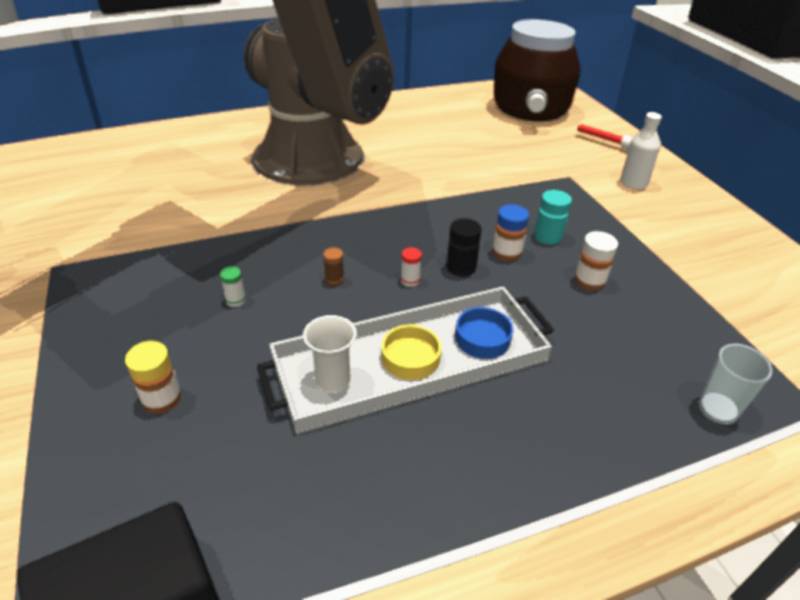

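View pics/top0.png

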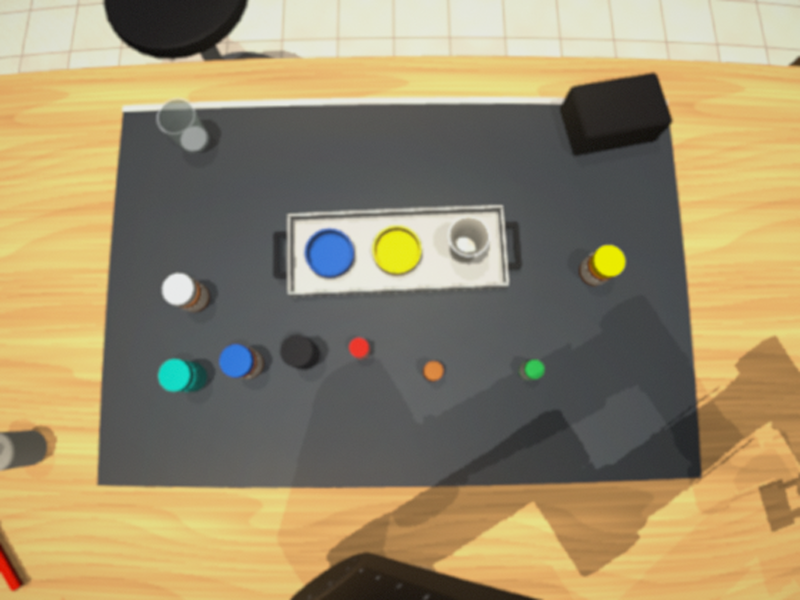

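Scene (800 px): the jars are yellow (150,378), black (463,247), blue (510,232), turquoise (553,217) and white (596,262). The cartridges are green (232,287), used (334,267) and red (411,267). Tube (330,350), yellow cup (411,350), blue cup (484,332).
Candidates for the blue jar are black (463,247), blue (510,232) and turquoise (553,217); I choose (510,232), which has the true blue cap, amber body and white band. For the clean cartridges I take green and red, not the brown one.

```bash
python3 - <<'E'
from plant import r
import cv2
def crop(n,x0,y0,w,h,s):
    c=cv2.resize(r.capture(n)[y0:y0+h,x0:x0+w,::-1],None,fx=s,fy=s,interpolation=cv2.INTER_CUBIC)
    for x in range((x0+19)//20*20,x0+w,20):cv2.line(c,((x-x0)*s,0),((x-x0)*s,6),(0,255,0),1);cv2.putText(c,str(x),((x-x0)*s,16),0,.35,(0,255,0),1)
    for y in range((y0+19)//20*20,y0+h,20):cv2.line(c,(0,(y-y0)*s),(6,(y-y0)*s),(0,255,0),1);cv2.putText(c,str(y),(8,(y-y0)*s+4),0,.35,(0,255,0),1)
    return c
cv2.imwrite("pics/a.png",crop("scene",240,120,200,145,4))
cv2.imwrite("pics/b.png",crop("scene",70,160,200,145,4))
cv2.imwrite("pics/c.png",crop("top",105,140,198,140,4))
cv2.imwrite("pics/d.png",crop("top",248,140,198,140,4))
E
```

```text
(no output)
```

View pics/a.png

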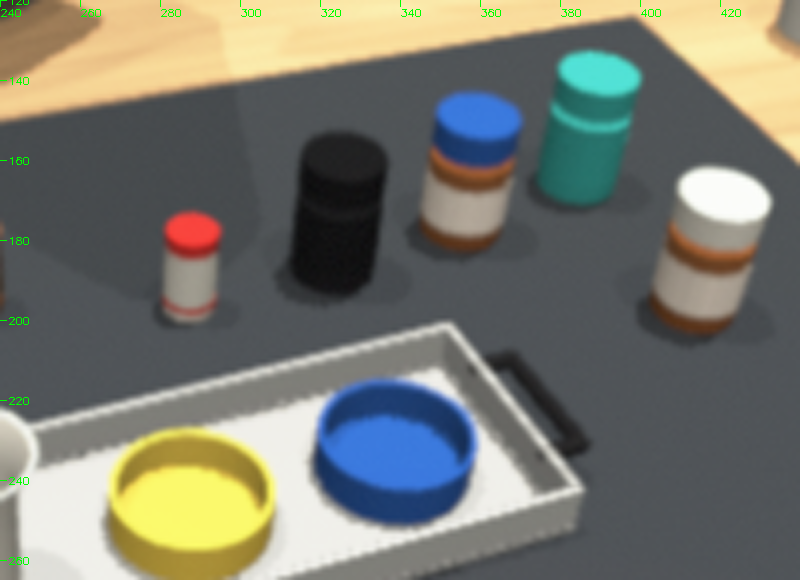

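View pics/b.png

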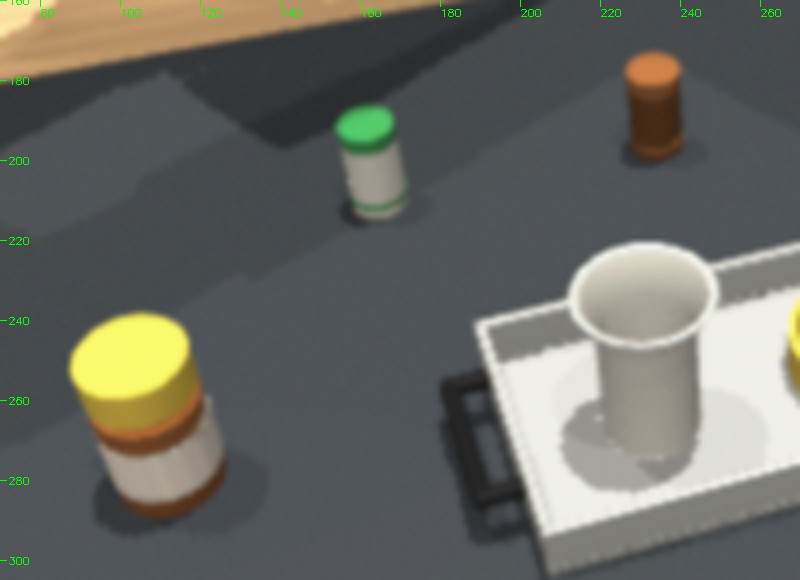

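View pics/c.png

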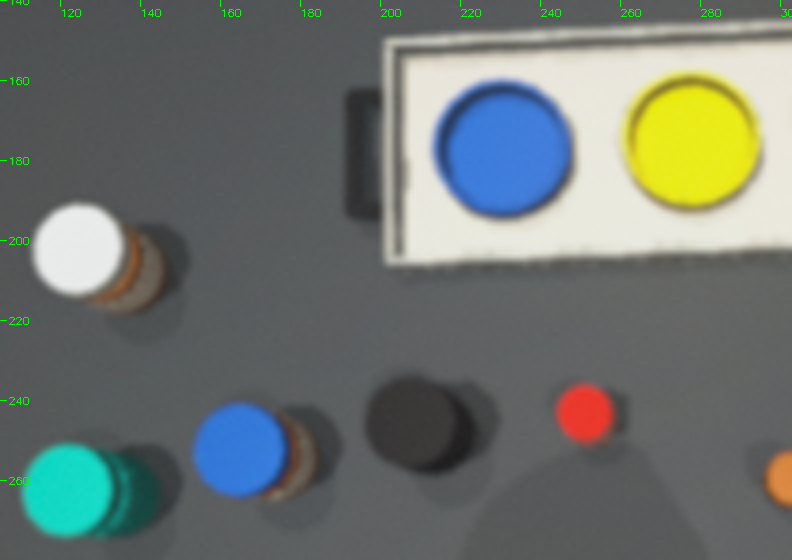

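View pics/d.png

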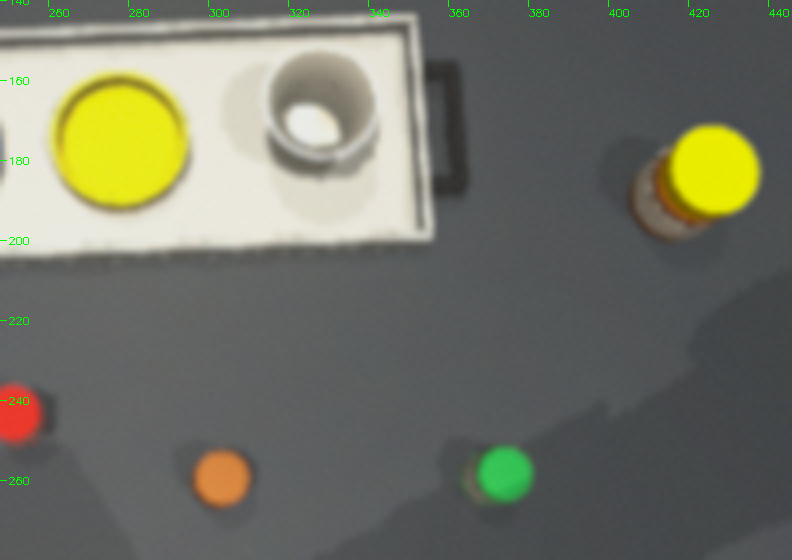

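The crops confirm the blue jar (amber body, white band) at native scene (360,149) and top (165,252.5). I also read the cap, rim and mouth centres from them and triangulate those now.

```bash
cat >h.py <<'E'
from plant import r
import cv2,numpy as np
from scipy.spatial.transform import Rotation as R
def ray(info,p):
    u=cv2.undistortPoints(np.array([[p]],float),info["K"],info["distortion"])[0,0]
    return np.array(info["eye"]),R.from_euler("xyz",info["attitude"],degrees=True).apply([*u,1])/1.0
def tri(rays):
    A=np.zeros((3,3));b=np.zeros(3)
    for o,d in rays:
        d=d/np.linalg.norm(d);P=np.eye(3)-np.outer(d,d);A+=P;b+=P@o
    x=np.linalg.solve(A,b)
    return x,[np.linalg.norm(np.cross(x-o,d/np.linalg.norm(d))) for o,d in rays]
def atz(ry,z):
    o,d=ry;return o+d*(z-o[2])/d[2]
E
python3 - <<'E'
from h import *
S=r.camera_info("scene");T=r.camera_info("top")
for n,s,t,z in [("red",(288.25,177.3),(251.25,243.25),.055),("black",(326,159.5),(207.75,245),.082),("blue",(359.75,149),(165,252.5),.082),("turq",(390,138.5),(122,262.75),.082),("white",(421,168.75),(124.75,202.25),.082),("wblue",(339,228.75),(231,177.25),.03),("wyel",(288,242.5),(278,175.6),.03),("yellow",(102.5,249),(426.75,182.5),.082),("green",(161.25,191),(374.25,258.5),.055),("used",(233.25,177.5),(303.5,259.5),.055),("tube",(230.75,233.5),(328.25,166.25),.089)]:
    a,b=ray(S,s),ray(T,t);x,e=tri([a,b]);print(n,x.round(4),round(e[0],4),"| S",atz(a,z)[:2].round(4),"T",atz(b,z)[:2].round(4))
s=r.get_state();q=R.from_euler("xyz",s["eef_rot"],degrees=True)
w=r.camera_info("wrist");print(q.inv().apply(np.array(w["eye"])-s["tcp_pos"]),q.as_matrix().round(3))
E
```

```text
red [0.4608 0.0623 0.0541] 0.0015 | S [0.4622 0.0633] T [0.4602 0.0609]
black [0.4557 0.1544 0.0794] 0.0011 | S [0.4592 0.1536] T [0.4551 0.1529]
blue [0.4404 0.2479 0.08  ] 0.0015 | S [0.4431 0.2478] T [0.4396 0.2459]
turq [0.4188 0.3435 0.079 ] 0.0018 | S [0.4228 0.3425] T [0.4179 0.3405]
white [0.5526 0.3427 0.0798] 0.0014 | S [0.5551 0.342 ] T [0.5515 0.3405]
wblue [0.6199 0.1126 0.0257] 0.0021 | S [0.6242 0.1123] T [0.6179 0.1101]
wyel [0.6225 0.0015 0.0243] 0.0017 | S [0.6281 0.001 ] T [ 6.204e-01 -2.000e-04]
yellow [ 0.5886 -0.3321  0.0806] 0.0009 | S [ 0.5905 -0.3309] T [ 0.5882 -0.3326]
green [ 0.4228 -0.2109  0.054 ] 0.001 | S [ 0.4246 -0.21  ] T [ 0.4226 -0.2117]
used [ 0.4233 -0.0532  0.0534] 0.0013 | S [ 0.4257 -0.0525] T [ 0.4229 -0.0543]
tube [ 0.6261 -0.1107  0.0864] 0.001 | S [ 0.629  -0.1103] T [ 0.6251 -0.1114]
[ 0.07483939 -0.00084931 -0.17450006] [[-0.965 -0.264 -0.   ]
 [-0.264  0.965  0.   ]
 [ 0.     0.001 -1.   ]]
```

Call:
carry_out(
  targets=[
    [0, 0, 0, 0, 0, -0.178],
    [0, 0, 0, 0, 0, -0.178],
    [0, 0, 0, 0, 0, -0.178],
    [0, 0, 0, 0, 0, -0.178],
    [0, 0, 0, 0, 0, -0.178],
  ],
  hand=0.9,
  squeeze=15,
)

```text
time_s: 0.92
tcp_pos: [0.1779, -0.651, 0.2088]
eef_rot: [180.0, 0.0, -111.0]
contact_force: [-0.6, -0.5, -0.3]
gripper_width: 0.0793
gripper_force: 0.0
```

Call:
carry_out(
  targets=[
    [0, 0, 0, 0, 0, -0.178],
    [0, 0, 0, 0, 0, -0.1765],
    [-0.098, -0.0546, 0, 0, 0, 0],
    [-0.098, -0.0546, 0, 0, 0, 0],
    [-0.098, -0.0546, 0, 0, 0, 0],
  ],
)

```text
time_s: 1.55
tcp_pos: [0.2604, -0.5028, 0.2087]
eef_rot: [180.0, 0.0, -90.1]
contact_force: [0.8, -0.4, 1.4]
gripper_width: 0.0792
gripper_force: 0.0
```

Call:
carry_out(
  targets=[
    [-0.098, -0.0546, 0, 0, 0, 0],
    [-0.098, -0.0546, 0, 0, 0, 0],
    [-0.098, -0.0546, 0, 0, 0, 0],
    [-0.098, -0.0546, 0, 0, 0, 0],
    [0, 0, 0, 0, 0, 0],
  ],
)

```text
time_s: 2.17
tcp_pos: [0.371, -0.3056, 0.2093]
eef_rot: [-179.9, -0.0, -89.8]
contact_force: [-0.4, 0.4, 0.2]
gripper_width: 0.0788
gripper_force: 0.0
```

```bash
python3 - <<'E'
from h import *
import pickle
w=r.camera_info("wrist");pickle.dump(w,open("w1.pkl","wb"));print(r.get_state()["tcp_pos"])
cv2.imwrite("pics/w1.png",r.capture("wrist")[:,:,::-1])
E
```

```text
[ 0.37098006 -0.30556287  0.20934485]
```

View pics/w1.png

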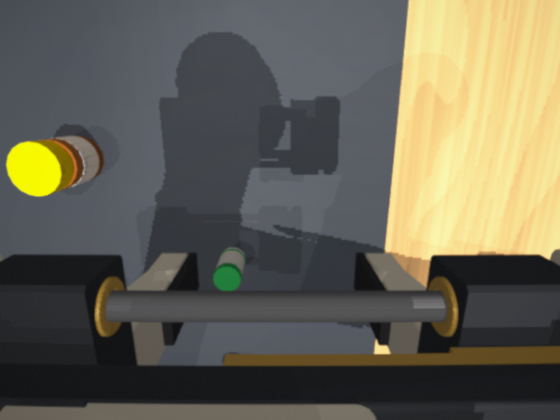

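Wrist view: green top at about (228,276), yellow cap top at about (40,168).

```bash
python3 - <<'E'
from h import *
import pickle
w=pickle.load(open("w1.pkl","rb"));S=r.camera_info("scene");T=r.camera_info("top")
for n,p,s,t,z in[("green",(228.5,276),(161.25,191),(374.25,258.5),.055),("yellow",(40,168),(102.5,249),(426.75,182.5),.082)]:
    a=[ray(w,p),ray(S,s),ray(T,t)];print(n,atz(a[0],z),tri(a))
E
```

```text
green [ 0.42205186 -0.21676472  0.055     ] (array([ 0.42236681, -0.21230485,  0.05171392]), [np.float64(0.002532516837050704), np.float64(0.0026997411378168724), np.float64(0.00042271307838174566)])
yellow [ 0.58312763 -0.33479631  0.082     ] (array([ 0.58733851, -0.33312852,  0.0783163 ]), [np.float64(0.0016534106420883687), np.float64(0.0016742027902555922), np.float64(0.001796220898595348)])
```

Call:
carry_out(
  targets=[
    [-0.093, -0.0518, 0, 0, 0, 0],
    [-0.093, -0.0518, 0.02, 0, 0, 0],
    [0, 0, 0.111, 0, 0, 0],
    [0, 0, 0.111, 0, 0, 0],
    [0, 0, 0.11, 0, 0, 0],
  ],
)

```text
time_s: 2.85
tcp_pos: [0.4211, -0.2162, 0.0316]
eef_rot: [-179.9, -0.0, -90.1]
contact_force: [1.2, 0.4, -0.8]
gripper_width: 0.079
gripper_force: 0.0
```

Call:
carry_out(
  targets=[
    [0, 0, 0, 0, 0, 0],
    [0, 0, 0, 0, 0, 0],
    [0, 0, 0, 0, 0, 0],
    [0, 0, 0, 0, 0, 0],
    [0, 0, 0, 0, 0, 0],
  ],
  hand=0,
)

```text
time_s: 3.48
tcp_pos: [0.4217, -0.2153, 0.0338]
eef_rot: [-179.9, -0.0, -90.0]
contact_force: [1.2, 0.3, -0.8]
gripper_width: 0.0346
gripper_force: 0.0
```

Call:
carry_out(
  targets=[
    [-0.005, 0, 0, 0, 0, 0],
    [0, 0, 0, 0, 0, 0],
    [0, 0, 0, 0, 0, 0],
  ],
)

```text
time_s: 3.85
tcp_pos: [0.4219, -0.213, 0.0335]
eef_rot: [-179.9, -0.0, -90.0]
contact_force: [-0.0, -1.5, 6.4]
gripper_width: 0.029
gripper_force: 15.0
```

Call:
carry_out(
  targets=[
    [0, 0, -0.088, 0, 0, 0],
    [0, 0, -0.088, 0, 0, 0],
    [0, 0, -0.088, 0, 0, 0],
    [-0.051, -0.1026, 0, 0, 0, 0],
    [-0.051, -0.1026, 0, 0, 0, 0],
  ],
)

```text
time_s: 4.47
tcp_pos: [0.525, -0.1612, 0.166]
eef_rot: [-179.9, 0.0, -90.1]
contact_force: [1.4, -1.3, -0.1]
gripper_width: 0.0288
gripper_force: 15.0
```

Call:
carry_out(
  targets=[
    [-0.051, -0.1026, 0, 0, 0, 0],
    [-0.051, -0.1026, 0, 0, 0, 0],
    [0, 0, 0, 0, 0, 0],
    [0, 0, 0, 0, 0, 0],
    [0, 0, 0, 0, 0, 0],
  ],
)

```text
time_s: 5.1
tcp_pos: [0.6255, -0.1113, 0.1649]
eef_rot: [180.0, 0.0, -90.1]
contact_force: [0.3, -0.4, -0.7]
gripper_width: 0.0287
gripper_force: 15.0
```

```bash
python3 - <<'E'
from h import *
cv2.imwrite("pics/t1.png",np.hstack([cv2.resize(r.capture(n)[y:y+130,x:x+130,::-1],(400,400),interpolation=cv2.INTER_CUBIC) for n,x,y in(("scene",165,160),("top",263,90))]))
E
```

```text
(no output)
```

View pics/t1.png

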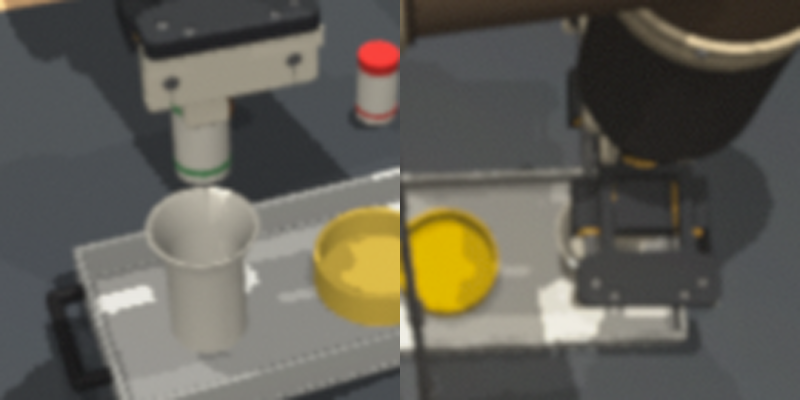

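The cartridge hangs centred above the tube, green stripe at the foot, so I lower it and release.

Call:
carry_out(
  targets=[
    [0, 0, 0.064, 0, 0, 0],
    [0, 0, 0.044, 0, 0, 0],
    [0, 0, 0.019, 0, 0, 0],
    [0, 0, 0, 0, 0, 0],
  ],
)

```text
time_s: 5.7
tcp_pos: [0.6261, -0.1112, 0.1014]
eef_rot: [180.0, -0.0, -90.1]
contact_force: [1.0, -0.6, -0.9]
gripper_width: 0.029
gripper_force: 15.0
```

Call:
carry_out(
  targets=[
    [0, 0, 0, 0, 0, 0],
    [0, 0, 0, 0, 0, 0],
    [0, 0, 0, 0, 0, 0],
    [0, 0, 0, 0, 0, 0],
  ],
  hand=0.8,
)

```text
time_s: 6.2
tcp_pos: [0.6266, -0.1109, 0.1016]
eef_rot: [-180.0, 0.0, -90.0]
contact_force: [-0.3, 0.1, -0.7]
gripper_width: 0.0632
gripper_force: 0.0
```

Call:
carry_out(
  targets=[
    [0, 0, -0.1, 0, 0, 0],
    [0, 0, -0.1, 0, 0, 0],
    [-0.087, 0.078, 0, 0, 0, 0],
    [-0.087, 0.078, 0, 0, 0, 0],
    [0, 0, 0, 0, 0, 0],
  ],
)

```text
time_s: 6.82
tcp_pos: [0.5466, -0.0218, 0.2024]
eef_rot: [-179.9, 0.1, -89.9]
contact_force: [0.6, -0.7, 0.5]
gripper_width: 0.07
gripper_force: 0.0
```

Call:
carry_out(
  targets=[
    [-0.084, 0.0855, 0, 0, 0, 0],
    [-0.084, 0.0855, 0, 0, 0, 0],
    [0, 0, 0, 0, 0, 0],
    [0, 0, 0, 0, 0, 0],
  ],
)

```text
time_s: 7.32
tcp_pos: [0.4637, 0.0604, 0.2018]
eef_rot: [-179.9, 0.0, -90.0]
contact_force: [1.0, -0.4, 0.4]
gripper_width: 0.0698
gripper_force: 0.0
```

```bash
python3 - <<'E'
from h import *
w=r.camera_info("wrist");print(r.get_state()["tcp_pos"])
W=r.capture("wrist")
cv2.imwrite("pics/t2.png",np.hstack([cv2.resize(i[:,:,::-1],(400,300),interpolation=cv2.INTER_CUBIC) for i in(r.capture("top")[100:310,150:430],W)]))
hsv=cv2.cvtColor(W,cv2.COLOR_RGB2HSV);m=cv2.inRange(hsv,(0,150,150),(6,255,255))
n,l,st,c=cv2.connectedComponentsWithStats(m)
for k in range(1,n):
    if st[k,4]>40:print(st[k],c[k],atz(ray(w,c[k]),.055))
E
```

```text
[0.46373191 0.06038146 0.20181649]
[264 181  30  29 688] [278.78343023 195.05813953] [0.46240208 0.05961521 0.055     ]
```

View pics/t2.png

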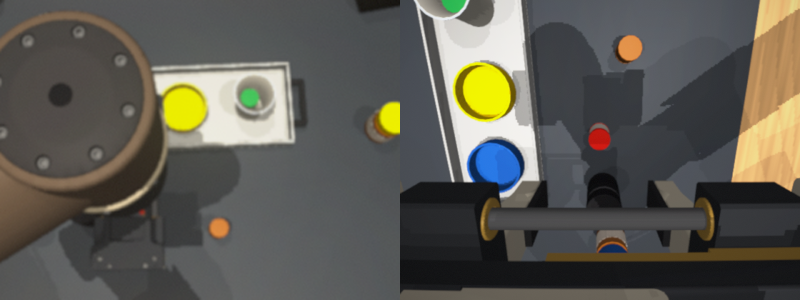

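Green is down in the tube (top crop, green at about (250,97)). Red is directly below the gripper, so I descend on it.

Call:
carry_out(
  targets=[
    [-0.002, 0.004, 0.1, 0, 0, 0],
    [0, 0, 0.11, 0, 0, 0],
    [0, 0, 0.11, 0, 0, 0],
    [0, 0, 0.017, 0, 0, 0],
    [0, 0, 0, 0, 0, 0],
  ],
)

```text
time_s: 8.05
tcp_pos: [0.4619, 0.0607, 0.0333]
eef_rot: [180.0, -0.1, -90.1]
contact_force: [0.8, 0.3, 1.2]
gripper_width: 0.0701
gripper_force: 0.0
```

Call:
carry_out(
  targets=[
    [0, 0, 0, 0, 0, 0],
    [0, 0, 0, 0, 0, 0],
    [0, 0, 0, 0, 0, 0],
    [0, 0, 0, 0, 0, 0],
    [0, 0, 0, 0, 0, 0],
  ],
  hand=0,
)

```text
time_s: 8.68
tcp_pos: [0.4612, 0.0613, 0.0331]
eef_rot: [-180.0, 0.0, -90.0]
contact_force: [-1.3, 1.0, 2.5]
gripper_width: 0.029
gripper_force: 15.0
```

Call:
carry_out(
  targets=[
    [0, 0, 0, 0, 0, 0],
    [0, 0, -0.095, 0, 0, 0],
    [0, 0, -0.095, 0, 0, 0],
    [0, 0, -0.095, 0, 0, 0],
    [0, 0, 0, 0, 0, 0],
  ],
)

```text
time_s: 9.3
tcp_pos: [0.4632, 0.0621, 0.1789]
eef_rot: [-179.6, 0.2, -90.0]
contact_force: [0.5, 0.8, -0.6]
gripper_width: 0.0288
gripper_force: 15.0
```

Call:
carry_out(
  targets=[
    [0.0865, -0.082, 0, 0, 0, 0],
    [0.0865, -0.082, 0, 0, 0, 0],
    [0.0865, -0.082, 0, 0, 0, 0],
    [0.0865, -0.082, 0, 0, 0, 0],
    [0, 0, 0, 0, 0, 0],
  ],
)

```text
time_s: 9.93
tcp_pos: [0.6259, -0.1149, 0.1721]
eef_rot: [179.8, -0.0, -90.3]
contact_force: [-0.4, 0.4, -1.9]
gripper_width: 0.029
gripper_force: 15.0
```

Call:
carry_out(
  targets=[
    [0, 0, 0, 0, 0, 0],
    [0, 0, 0, 0, 0, 0],
  ],
)

```text
time_s: 10.18
tcp_pos: [0.6243, -0.1112, 0.1751]
eef_rot: [180.0, 0.0, -90.0]
contact_force: [0.5, 0.6, -0.1]
gripper_width: 0.029
gripper_force: 15.0
```

Call:
carry_out(
  targets=[
    [0, -0.005, 0.06, 0, 0, 0],
    [0, 0, 0.05, 0, 0, 0],
    [0, 0, 0.036, 0, 0, 0],
    [0, 0, 0, 0, 0, 0],
  ],
)

```text
time_s: 10.68
tcp_pos: [0.6265, -0.1114, 0.1014]
eef_rot: [179.9, -0.0, -90.0]
contact_force: [0.5, 0.2, -0.1]
gripper_width: 0.0287
gripper_force: 15.0
```

Call:
carry_out(
  targets=[
    [0, 0, 0, 0, 0, 0],
    [0, 0, 0, 0, 0, 0],
    [0, 0, 0, 0, 0, 0],
    [0, 0, 0, 0, 0, 0],
  ],
  hand=0.8,
)

```text
time_s: 11.18
tcp_pos: [0.6276, -0.112, 0.1028]
eef_rot: [-180.0, 0.0, -90.0]
contact_force: [0.1, -0.3, -0.2]
gripper_width: 0.0635
gripper_force: 0.0
```

Call:
carry_out(
  targets=[
    [0, 0, -0.1, 0, 0, 0],
    [0, 0, -0.1, 0, 0, 0],
    [0, 0, 0, 0, 0, 0],
  ],
)

```text
time_s: 11.55
tcp_pos: [0.6301, -0.1122, 0.2076]
eef_rot: [-179.5, -0.0, -90.0]
contact_force: [0.4, -0.2, -0.0]
gripper_width: 0.07
gripper_force: 0.0
```

Call:
carry_out(
  targets=[
    [0.11, 0.021, 0, 0, 0, 0],
    [0.11, 0.021, 0, 0, 0, 0],
    [0.11, 0.021, 0, 0, 0, 0],
    [0.11, 0.021, 0, 0, 0, 0],
    [0, 0, 0, 0, 0, 0],
  ],
  hand=1,
)

```text
time_s: 12.18
tcp_pos: [0.5836, -0.3354, 0.2011]
eef_rot: [179.9, 0.0, -90.3]
contact_force: [0.1, -0.1, -0.1]
gripper_width: 0.0878
gripper_force: 0.0
```

Call:
carry_out(
  targets=[
    [0, 0, 0, 0, 0, 0],
    [0, 0, 0, 0, 0, 0],
  ],
)

```text
time_s: 12.42
tcp_pos: [0.5856, -0.3309, 0.2022]
eef_rot: [180.0, 0.0, -90.0]
contact_force: [0.1, 0.7, -0.1]
gripper_width: 0.0877
gripper_force: 0.0
```

```bash
python3 - <<'E'
from h import *
w=r.camera_info("wrist");print(r.get_state()["tcp_pos"])
W=r.capture("wrist")
cv2.imwrite("pics/t3.png",np.hstack([cv2.resize(i[:,:,::-1],(400,300),interpolation=cv2.INTER_CUBIC) for i in(r.capture("scene")[120:330,80:360],W)]))
hsv=cv2.cvtColor(W,cv2.COLOR_RGB2HSV);m=cv2.inRange(hsv,(26,180,200),(34,255,255))
n,l,st,c=cv2.connectedComponentsWithStats(m)
for k in range(1,n):
    if st[k,4]>100:print(st[k],c[k],atz(ray(w,c[k]),.082))
E
```

```text
[ 0.5855728  -0.33086648  0.20223373]
[ 250  173   49   53 1662] [274.22202166 201.6179302 ] [ 0.58832711 -0.33195469  0.082     ]
```

View pics/t3.png

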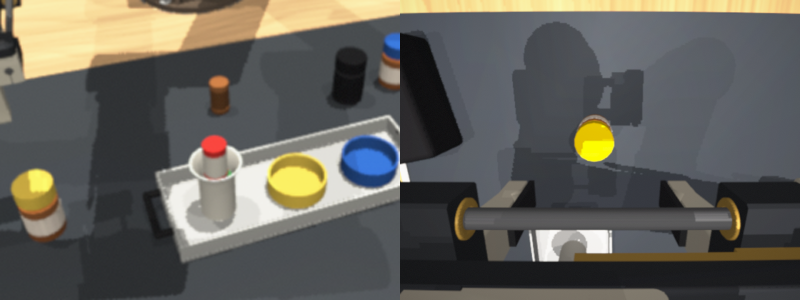

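Red stands on green in the tube. The yellow jar is below the gripper.

Call:
carry_out(
  targets=[
    [0.003, -0.005, 0.09, 0, 0, 0],
    [0, 0, 0.1, 0, 0, 0],
    [0, 0, 0.08, 0, 0, 0],
    [0, 0, 0.036, 0, 0, 0],
    [0, 0, 0, 0, 0, 0],
  ],
)

```text
time_s: 13.15
tcp_pos: [0.5876, -0.3329, 0.0487]
eef_rot: [179.9, 0.0, -90.0]
contact_force: [0.5, -1.0, 0.5]
gripper_width: 0.0877
gripper_force: 0.0
```

Call:
carry_out(
  targets=[
    [0, 0, 0, 0, 0, 0],
    [0, 0, 0, 0, 0, 0],
    [0, 0, 0, 0, 0, 0],
    [0, 0, 0, 0, 0, 0],
    [0, 0, 0, 0, 0, 0],
  ],
  hand=0,
  squeeze=20,
)

```text
time_s: 13.78
tcp_pos: [0.5881, -0.3336, 0.0498]
eef_rot: [-179.9, -0.0, -90.0]
contact_force: [0.0, 0.2, 2.3]
gripper_width: 0.0492
gripper_force: 20.0
```

Call:
carry_out(
  targets=[
    [0, 0, 0, 0, 0, 0],
    [0, 0, -0.04, 0, 0, 0],
    [0, 0, -0.08, 0, 0, 0],
    [0, 0, -0.08, 0, 0, 0],
    [0, 0, -0.06, 0, 0, 0],
  ],
)

```text
time_s: 14.4
tcp_pos: [0.5877, -0.3334, 0.1807]
eef_rot: [-180.0, 0.0, -90.1]
contact_force: [0.7, -0.6, -1.2]
gripper_width: 0.0494
gripper_force: 20.0
```

Call:
carry_out(
  targets=[
    [0, 0, -0.08, 0, 0, 0],
    [-0.074, -0.008, -0.02, 0, 0, 0],
    [-0.074, -0.008, 0, 0, 0, 0],
    [-0.074, -0.008, 0, 0, 0, 0],
    [-0.074, -0.008, 0, 0, 0, 0],
  ],
)

```text
time_s: 15.02
tcp_pos: [0.6033, -0.1842, 0.2287]
eef_rot: [179.9, 0.0, -90.1]
contact_force: [0.1, 0.0, -1.2]
gripper_width: 0.0495
gripper_force: 20.0
```

Call:
carry_out(
  targets=[
    [-0.074, -0.008, 0, 0, 0, 0],
    [-0.074, -0.008, 0, 0, 0, 0],
    [-0.074, -0.008, 0, 0, 0, 0],
    [-0.074, -0.008, 0, 0, 0, 0],
    [-0.074, -0.008, 0, 0, 0, 0],
  ],
)

```text
time_s: 15.65
tcp_pos: [0.6235, 0.0008, 0.2287]
eef_rot: [179.9, 0.0, -90.1]
contact_force: [0.6, 0.1, -2.1]
gripper_width: 0.0494
gripper_force: 20.0
```

Call:
carry_out(
  targets=[
    [0, 0, 0.04, 0, 0, 0],
    [0, 0, 0.06, 0, 0, 0],
    [0, 0, 0, 0, 0, 0],
    [0, 0, 0, 0, 0, 0],
  ],
)

```text
time_s: 16.15
tcp_pos: [0.6244, -0.0006, 0.1802]
eef_rot: [-180.0, -0.0, -90.0]
contact_force: [0.6, 0.1, -0.9]
gripper_width: 0.0495
gripper_force: 20.0
```

Call:
carry_out(
  targets=[
    [0, 0, 0.07, 0, 0, 0],
    [0, 0, 0.08, 0, 0, 0],
    [0, 0, 0.05, 0, 0, 0],
    [0, 0, 0.03, 0, 0, 0],
    [0, 0, 0, 0, 0, 0],
  ],
)

```text
time_s: 16.77
tcp_pos: [0.6241, -0.0006, 0.0644]
eef_rot: [180.0, -0.0, -90.1]
contact_force: [-0.2, -0.4, -1.1]
gripper_width: 0.0497
gripper_force: 20.0
```

Call:
carry_out(
  targets=[
    [0, 0, 0.006, 0, 0, 0],
    [0, 0, 0.004, 0, 0, 0],
    [0, 0, 0.002, 0, 0, 0],
    [0, 0, 0, 0, 0, 0],
  ],
)

```text
time_s: 17.27
tcp_pos: [0.6241, -0.0004, 0.0586]
eef_rot: [-180.0, 0.0, -90.0]
contact_force: [1.0, 1.1, -1.3]
gripper_width: 0.0489
gripper_force: 20.0
```

Call:
carry_out(
  targets=[
    [0, 0, 0.002, 0, 0, 0],
    [0, 0, 0.002, 0, 0, 0],
    [0, 0, 0, 0, 0, 0],
  ],
)

```text
time_s: 17.65
tcp_pos: [0.6245, -0.0005, 0.0577]
eef_rot: [-179.9, -0.0, -90.0]
contact_force: [-1.7, 0.5, 7.8]
gripper_width: 0.0495
gripper_force: 20.0
```

Call:
carry_out(
  targets=[
    [0, 0, 0, 0, 0, 0],
    [0, 0, 0, 0, 0, 0],
    [0, 0, 0, 0, 0, 0],
    [0, 0, 0, 0, 0, 0],
    [0, 0, 0, 0, 0, 0],
  ],
  hand=0.9,
)

```text
time_s: 18.27
tcp_pos: [0.624, -0.0005, 0.0563]
eef_rot: [180.0, -0.0, -90.0]
contact_force: [-0.6, 0.2, -0.4]
gripper_width: 0.0785
gripper_force: 0.0
```

Call:
carry_out(
  targets=[
    [0, 0, -0.06, 0, 0, 0],
    [0, 0, -0.1, 0, 0, 0],
    [0, 0, -0.1, 0, 0, 0],
    [0, 0, -0.04, 0, 0, 0],
    [0, 0, 0, 0, 0, 0],
  ],
)

```text
time_s: 18.9
tcp_pos: [0.625, -0.0002, 0.2084]
eef_rot: [-179.8, 0.1, -90.0]
contact_force: [-0.5, 0.2, -0.3]
gripper_width: 0.079
gripper_force: 0.0
```

Call:
carry_out(
  targets=[
    [-0.0825, 0.0613, 0, 0, 0, 0],
    [-0.0825, 0.0613, 0, 0, 0, 0],
    [-0.0825, 0.0613, 0, 0, 0, 0],
    [-0.0825, 0.0613, 0, 0, 0, 0],
    [-0.0825, 0.0613, 0, 0, 0, 0],
  ],
)

```text
time_s: 19.52
tcp_pos: [0.4693, 0.2067, 0.2051]
eef_rot: [179.9, -0.1, -90.1]
contact_force: [0.9, 1.3, -0.9]
gripper_width: 0.0788
gripper_force: 0.0
```

Call:
carry_out(
  targets=[
    [-0.0825, 0.0613, 0, 0, 0, 0],
    [0, 0, 0, 0, 0, 0],
    [0, 0, 0, 0, 0, 0],
    [0, 0, 0, 0, 0, 0],
  ],
)

```text
time_s: 20.02
tcp_pos: [0.4406, 0.2463, 0.2058]
eef_rot: [180.0, -0.0, -90.1]
contact_force: [-0.4, -0.4, 0.3]
gripper_width: 0.0789
gripper_force: 0.0
```

```bash
python3 - <<'E'
from h import *
w=r.camera_info("wrist");print(r.get_state()["tcp_pos"])
W=r.capture("wrist")
cv2.imwrite("pics/t4.png",np.hstack([cv2.resize(i[:,:,::-1],(400,300),interpolation=cv2.INTER_CUBIC) for i in(r.capture("scene")[110:320,200:480],W)]))
hsv=cv2.cvtColor(W,cv2.COLOR_RGB2HSV);m=cv2.inRange(hsv,(105,150,130),(115,255,255))
n,l,st,c=cv2.connectedComponentsWithStats(m)
for k in range(1,n):
    if st[k,4]>100:print(st[k],c[k],atz(ray(w,c[k]),.082))
E
```

```text
[0.44063258 0.2463227  0.20581288]
[  44    4   85   92 4940] [91.14453441 51.25182186] [0.59017089 0.12104696 0.082     ]
[ 249  174   55   53 2265] [275.90331126 199.97086093] [0.44184105 0.24449441 0.082     ]
```

View pics/t4.png

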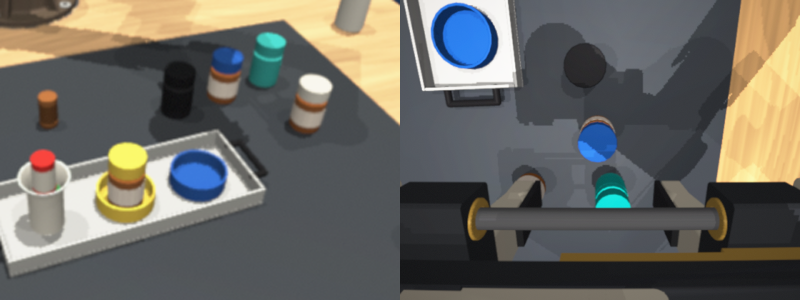

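The yellow jar stands in its cup. The blue jar is centred below the gripper, with black and turquoise clear on either side.

Call:
carry_out(
  targets=[
    [0, -0.001, 0.09, 0, 0, 0],
    [0, 0, 0.1, 0, 0, 0],
    [0, 0, 0.08, 0, 0, 0],
    [0, 0, 0.043, 0, 0, 0],
    [0, 0, 0, 0, 0, 0],
  ],
)

```text
time_s: 20.75
tcp_pos: [0.4403, 0.2455, 0.0483]
eef_rot: [179.9, -0.2, -90.1]
contact_force: [-0.6, -0.2, 0.1]
gripper_width: 0.0788
gripper_force: 0.0
```

Call:
carry_out(
  targets=[
    [0, 0, 0, 0, 0, 0],
    [0, 0, 0, 0, 0, 0],
    [0, 0, 0, 0, 0, 0],
    [0, 0, 0, 0, 0, 0],
    [0, 0, 0, 0, 0, 0],
  ],
  hand=0,
)

```text
time_s: 21.38
tcp_pos: [0.4411, 0.2475, 0.0505]
eef_rot: [-180.0, 0.0, -90.0]
contact_force: [-2.2, 0.7, 5.6]
gripper_width: 0.049
gripper_force: 20.0
```

Call:
carry_out(
  targets=[
    [0, 0, 0, 0, 0, 0],
    [0, 0, -0.04, 0, 0, 0],
    [0, 0, -0.08, 0, 0, 0],
    [0, 0, -0.09, 0, 0, 0],
    [0, 0, -0.08, 0, 0, 0],
  ],
)

```text
time_s: 22.0
tcp_pos: [0.4406, 0.2471, 0.1963]
eef_rot: [180.0, 0.0, -90.0]
contact_force: [0.9, 0.4, -1.5]
gripper_width: 0.0495
gripper_force: 20.0
```

Call:
carry_out(
  targets=[
    [0.0678, -0.0908, 0, 0, 0, 0],
    [0.0678, -0.0908, 0, 0, 0, 0],
    [0.0678, -0.0908, 0, 0, 0, 0],
    [0.0678, -0.0908, 0, 0, 0, 0],
    [0, 0, 0, 0, 0, 0],
  ],
)

```text
time_s: 22.62
tcp_pos: [0.6241, 0.1087, 0.1931]
eef_rot: [179.9, -0.1, -90.3]
contact_force: [-0.5, -0.6, -1.7]
gripper_width: 0.0494
gripper_force: 20.0
```

Call:
carry_out(
  targets=[
    [0, 0, 0, 0, 0, 0],
    [0, 0, 0, 0, 0, 0],
  ],
)

```text
time_s: 22.88
tcp_pos: [0.6216, 0.1121, 0.1949]
eef_rot: [180.0, 0.0, -90.0]
contact_force: [0.3, 0.4, -1.7]
gripper_width: 0.0493
gripper_force: 20.0
```

Call:
carry_out(
  targets=[
    [0, 0, 0.08, 0, 0, 0],
    [0, 0, 0.09, 0, 0, 0],
    [0, 0, 0.06, 0, 0, 0],
    [0, 0, 0.03, 0, 0, 0],
    [0, 0, 0, 0, 0, 0],
  ],
)

```text
time_s: 23.5
tcp_pos: [0.6218, 0.1119, 0.0646]
eef_rot: [179.9, -0.0, -90.0]
contact_force: [0.4, -0.1, -0.4]
gripper_width: 0.0498
gripper_force: 20.0
```

Call:
carry_out(
  targets=[
    [0, 0, 0.006, 0, 0, 0],
    [0, 0, 0.004, 0, 0, 0],
    [0, 0, 0.002, 0, 0, 0],
    [0, 0, 0, 0, 0, 0],
  ],
)

```text
time_s: 24.0
tcp_pos: [0.6224, 0.1114, 0.0591]
eef_rot: [-180.0, 0.0, -90.0]
contact_force: [-0.7, -0.2, -1.3]
gripper_width: 0.0496
gripper_force: 20.0
```

Call:
carry_out(
  targets=[
    [0, 0, 0.002, 0, 0, 0],
    [0, 0, 0.002, 0, 0, 0],
    [0, 0, 0, 0, 0, 0],
  ],
)

```text
time_s: 24.38
tcp_pos: [0.6226, 0.1114, 0.0585]
eef_rot: [-179.9, -0.0, -90.0]
contact_force: [-5.2, -0.5, 9.3]
gripper_width: 0.0496
gripper_force: 20.0
```

Call:
carry_out(
  targets=[
    [0, 0, 0, 0, 0, 0],
    [0, 0, 0, 0, 0, 0],
    [0, 0, 0, 0, 0, 0],
    [0, 0, 0, 0, 0, 0],
    [0, 0, 0, 0, 0, 0],
  ],
  hand=0.9,
)

```text
time_s: 25.0
tcp_pos: [0.6223, 0.1114, 0.0567]
eef_rot: [180.0, -0.0, -90.0]
contact_force: [-0.4, 0.2, -0.2]
gripper_width: 0.0787
gripper_force: 0.0
```

Call:
carry_out(
  targets=[
    [0, 0, -0.06, 0, 0, 0],
    [0, 0, -0.1, 0, 0, 0],
    [0, 0, -0.1, 0, 0, 0],
    [0, 0, -0.04, 0, 0, 0],
    [-0.08, 0.08, 0, 0, 0, 0],
  ],
)

```text
time_s: 25.62
tcp_pos: [0.5844, 0.1508, 0.2086]
eef_rot: [-179.8, 0.1, -90.3]
contact_force: [-0.2, 0.9, -0.5]
gripper_width: 0.0789
gripper_force: 0.0
```

Call:
carry_out(
  targets=[
    [-0.08, 0.08, 0, 0, 0, 0],
    [-0.08, 0.08, 0, 0, 0, 0],
    [-0.08, 0, 0, 0, 0, 0],
    [-0.08, 0, 0, 0, 0, 0],
    [0, 0, 0, 0, 0, 0],
  ],
)

```text
time_s: 26.25
tcp_pos: [0.5021, 0.3139, 0.2065]
eef_rot: [180.0, -0.0, -89.9]
contact_force: [0.6, 0.8, -0.5]
gripper_width: 0.0788
gripper_force: 0.0
```

```bash
python3 - <<'E'
from h import *
cv2.imwrite("pics/t5.png",np.hstack([cv2.resize(i[:,:,::-1],(400,300),interpolation=cv2.INTER_CUBIC) for i in(r.capture("scene")[110:320,200:480],r.capture("top")[100:310,150:430])]))
E
```

```text
(no output)
```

View pics/t5.png

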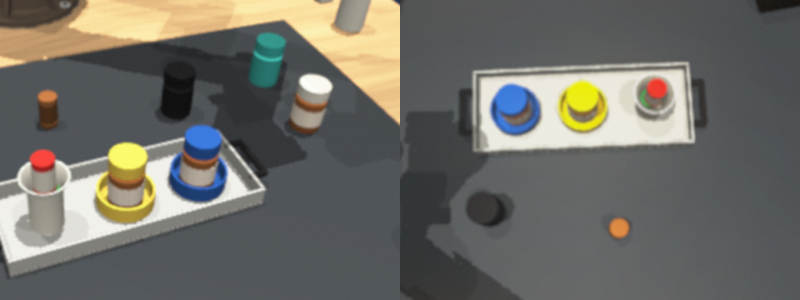

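Both jars stand upright in their cups, the red cartridge is on the green one in the tube, and the other jars and the used cartridge are undisturbed. The arm is clear, so I hand the job in.

```bash
python3 -c "
from plant import r
print(r.close_job())"
```

```text
the job is handed in; nothing more can be done
None
```

The job is handed in at about 26 s of the 96 s: in the last pictures both jars stood upright in their cups, the green and red cartridges were stacked in the tube and the rest had not been moved; no verdict came back.

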